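# Shut down the raclette grill

### The arm

A 7-joint arm with a two-finger parallel gripper is mounted at the origin on the work surface. World frame = base frame: x ahead of the robot, y to its left, z up, the work surface at z = 0. Lengths are in m, angles in rad, forces in N, time in s.
With the tool pointing down it reaches from about 0.4 to 0.85 m from the base axis. Payload 10.4 kg.
Tool frame: the origin (TCP) lies between the finger pads; the fingertips stand manip.tip_extent ahead of it and the grasp point (between the pads) lies 6 mm ahead of it (manip.tip_extent is the distance from the TCP to the fingertips, in m); z points along the fingers, y is the line along which they close (so a half turn about z gives the same grasp; the last joint's range is limited). The gripper opens to 85 mm and grips with 20 to 120 N. Pads are 22 mm wide; open, the fingers measure 114 mm over their backs; the gripper's body (76 mm by 85 mm) begins 54 mm behind the grasp point. The pads swing forward as they close: fully open they stand 13 mm farther back than shut.
Start: joints at [-1.336, 0.332, -0.065, 1.46, 0.022, 1.35, -0.088], TCP at [0.159, 0.604, 0.256] pointing down, gripper open.
Joint ranges: [-2.6, 2.6], [-0.5, 2.12], [-1.47, 1.34], [0.16, 2.42], [-1.27, 4.41], [0.06, 2.06], [-2.6, 2.6]. Speed limits (rad/s): [2.22, 2.22, 2.79, 2.79, 3.14, 3.14, 3.14].

### API

Orientations are given as a unit quaternion [x, y, z, w].
In Python, from workcell import get_obs, optics, workorder, manip gives the robot as it stands.
- The arm moves only by the tool jog_arm, never from a script. Its argument "increments" is a list of rows, each a list of 7 numbers: the shift along the tool's x, y, z in m, then the turn, a rotation vector about the tool's x, y, z in rad, then the opening, from -1 (shut) to 1 (fully open). A call has 1 to 5 rows; each row is the pose to reach, as a shift and turn from the pose commanded when the call began, along the tool's axes at that moment; what a row does not reach only later rows make up. A row lasts 1/12 s, in which the tool goes at most 41.7 mm and 7.16 degrees, less where a joint would pass 70% of its speed; a pose out of reach is approached as far as the arm can. A call with a gripper value outside its range is refused whole. The fingers move at their own pace and stop on an object; "grip_force" is the grip in N (left out, the last holds). Time passes only in rows, so rows that repeat a pose let the fingers close. It gives the time, the measured TCP pose, the force, the opening and the grip force at its end, in the units of the state.
- get_obs(): the state, without advancing time (a new reading comes with each control period).
- optics.camera(name): name is "scene" or "top"; returns a dict with "color" (420x560x3 uint8, red, green, blue), "depth" (420x560 float32, m along the optical axis (not along the pixel's ray), 0 where there is no reading), "K" (3x3 intrinsics, pixels), "R" (3x3) and "t" (3): a world point X has camera coordinates R X + t. Camera axes: x right, y down, z forward; pixel columns grow to the right and rows downward; lengths in m; the calibration is good to about 2 mm. A picture is of the moment at which its call begins.
- workorder.hand_in(): hands the job in; it is judged then, once.
The state is a dict: "clock": time; "joint_pos": joint angles; "joint_velocities": joint speeds; "tau": joint torques, N m; "position": TCP position; "ee_rot": TCP orientation; "ft_force": force on the tool from outside, world axes, zero at the start; "torque": the same for the moment, N m; "grip_width": opening from 0.0 (shut) to 1.0 (fully open); "grasp_force": force on a finger pad.
Only numpy, scipy, OpenCV 4.12 (cv2) and the standard library are available. Lean on these libraries where they do the work, as an engineer would, in place of code of your own. Each camera call takes 0.05 s, during which the arm holds its last target. There are 200 camera calls.

### The job

Shut down the raclette grill after lunch: turn its thermostat dial fully anticlockwise, past the click, to the off stop, and slide the red-tipped pan that was left out on the worktop into a free front bay under the hot plate, lying flat on the deck and pushed fully home, with its handle sticking out. Do not force the dial, and leave the parked pans, mugs, jars and scraper where they are.

Things in the scene. Friction and masses are not known exactly. Their poses are not given: they have to be found in the camera images.
- grill: Raclette grill, red with black hot plate, fixed. Origin on the worktop under the middle of its main part (260 mm along x, 210 along y), z up; at yaw 0 its thermostat end faces the robot (-x) and its open sides face left (+y) and right (-y). Deck top at z = 30 mm. Four pan bays, two a side, centred at x = -62 mm (front pair, free) and +62 mm (rear pair, taken).
- plate (a point): Centre of the hot plate's top, z = 96 mm, axes as the grill's. The plate is 270 (x) by 220 mm (y) with a rim up to z = 100 mm; underside at z = 80 mm, so the gap over the deck is 50 mm. End columns at |x| 111 to 130 mm carry it.
- bay_left (a point): Middle of the free front-left bay's inner end, on the deck (z = 30 mm), at the foot of the centre rib (12 mm thick, 30 high, grey like the deck) that stops a pan; axes as the grill's. The bay is 98 mm wide (x) and runs 99 mm to the left (+y) to its open mouth; a ridge 8 mm high parts it from the rear bay. A pan comes in along -y and its nose edge ends here.
- bay_right (a point): The same for the free front-right bay, which runs to the right (-y); a pan comes in along the grill's +y.
- dial (a joint): Thermostat dial, vertical axis. In rad: 0 = off, the anticlockwise end stop (seen from above); grows clockwise to 4.4. Starts at 1.7 to 3.6. Drag 0.02 N m. Below 0.8 the switch spring resists, up to 0.14 N m (4 to 6 N at the rib's ends), to the click near 0.38. Let go at 0.5 or more it springs back to 0.75; under 0.3 it snaps to 0. Fingers pressing with over 50 N in all (25 N a side) force it.
- dial_axis (a point): On the dial's axis at the top of its rib, 116 mm over the worktop; x axis along the rib to the end with the white pointer line, z up. Black disc 52 mm across, top at 98 mm, with a straight rib across it 52 long, 9 thick, 18 tall. It stands on the thermostat box (100 x 110 mm, top at z = 90 mm), at x = -180, y = 0 in the grill's frame. At off the line meets the red mark.
- pan: Raclette pan left out, red tip on its handle; loose, 100 to 160 g. Dark square pan 92 long (x), 88 wide (y), 11 mm high; origin under its centre, z up; nose edge at x = +46 mm. Black handle from x = -60 to -150 mm, 20 mm wide, 10 to 24 mm above the pan's underside. It starts flat on the worktop left or right of the grill, handle towards the robot. Its weight acts near x = -24 mm.
- pan_nose (a point): Middle of the pan's nose edge, at its underside; axes as the pan's.
- parked_left: The same pan with a blue tip, parked in the rear-left bay; leave alone. Origin under its square part.
- parked_right: The same pan with a yellow tip, parked in the rear-right bay; leave alone.
- mug: White mug, 80 mm across, 92 mm high, handle at its +y, standing on the other side of the grill from the pan; origin under its centre.
- tea_cup: Blue mug, 80 mm across, 88 mm high, at the back left; origin under its centre.
- tea_jar: Amber glass jar with brass lid, 84 mm across, 85 mm high, at the back right; origin under its centre.
- honey_jar: Glass jar with green lid, 72 mm across, 80 mm high, on the right; origin under its centre.
- scraper: Wooden raclette scraper, 137 x 30 x 6 mm, lying on the left; origin under its middle.
Not all that is in view belongs to the job. What is shaped like the pan but orange or purple is not meant.

How it is judged:
By the outcome, as a careful person would: the job done as asked, in the order asked, and still so for the second after the job is handed in, with the robot touching nothing.
It also fails if it takes over 72 s, if anything falls off the work surface, if the arm or the gripper's body presses on something with over 40 N, if the wrist force passes 120 N, or if a joint passes its speed limit or range.

## Working session

There is one attempt and no reset: what is moved stays moved. The work goes in short steps, Python scripts to look and compute and a tool call to move; the robot and the scene stay as the last step left them, time stands still between calls to the robot, and variables do not carry over. Pictures are saved under pics/ and viewed, at most 10 in all, crops included, and the job is handed in when it is done.

Besides the shell and the picture viewer there is one more tool, called after "Call:" as name(argument=value, ...), one argument or row to a line, values as JSON. jog_arm: Moves the arm, as the interface text tells. Its arguments: {"type":"object","properties":{"increments":{"type":"array"},"grip_force":{"type":"number"}},"required":["increments"]}

```bash
mkdir -p pics; ls
python3 - <<'E'
from workcell import get_obs, optics, manip
import cv2,numpy as np
print(get_obs()); print({k:getattr(manip,k) for k in dir(manip) if not k.startswith('_')})
for n in("scene","top"):
    c=optics.camera(n); np.savez(f"{n}0.npz",**c); cv2.imwrite(f"pics/{n}0.png",c["color"][:,:,::-1]); print(n,c["K"],c["R"],c["t"])
E
```

```text
pics
{'clock': 0.0, 'joint_pos': array([-1.33559641,  0.33283112, -0.06470299,  1.46095237,  0.02159234,
        1.34990018, -0.08848028]), 'joint_velocities': array([ 0.00096725, -0.00042472, -0.00192953,  0.00227732,  0.00019478,
       -0.00028385, -0.00118032]), 'tau': array([ 3.81446553e-04, -6.25440359e+01,  4.96027758e-02, -3.91594827e+01,
        1.63145241e-02,  9.83819074e-03,  9.24060657e-06]), 'position': array([0.15925806, 0.60401187, 0.25553608]), 'ee_rot': array([ 1.28522403e-01,  9.91706360e-01, -6.95248015e-04, -6.09344770e-05]), 'ft_force': array([-0.30227822, -0.74534147, -0.02110886]), 'torque': array([ 0.02193049, -0.00789186, -0.05722819]), 'grasp_force': 0.0, 'grip_width': 0.9977401691512023}
{'MotionError': <class 'workcell.MotionError'>, 'tip_extent': 0.025}
scene [[528.17440802   0.         281.80044856]
 [  0.         528.17440802 207.95264874]
 [  0.           0.           1.        ]] [[-0.78065897  0.62483183  0.01252025]
 [ 0.41228928  0.52995941 -0.74105369]
 [-0.46966916 -0.57334825 -0.67132903]] [ 0.35131314 -0.11749962  1.88005506]
top [[396.25977254   0.         279.14603789]
 [  0.         396.25977254 210.27369412]
 [  0.           0.           1.        ]] [[ 8.67800165e-03 -9.99962336e-01 -1.38265611e-04]
 [-9.87224545e-01 -8.54545922e-03 -1.59105853e-01]
 [ 1.59098679e-01  1.51722006e-03 -9.87261520e-01]] [0.01389216 0.45624845 1.00577059]
```

View pics/scene0.png

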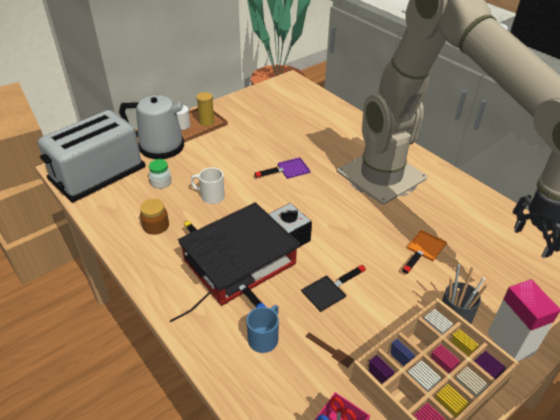

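View pics/top0.png

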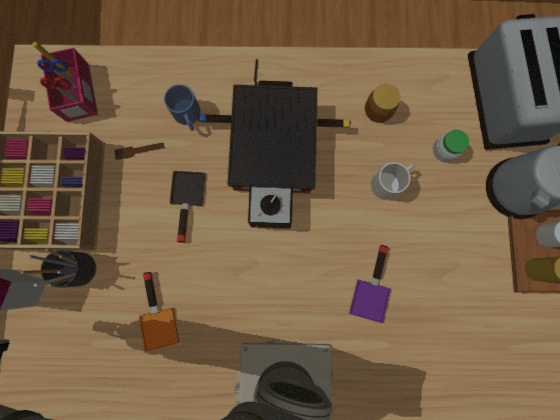

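The red-tipped pan is left of the grill at top px (187,188), with its handle tip at (182,240). The plate is around (274,135) and the dial at (271,205). The orange (160,328) and purple (370,300) lookalikes are not meant. Next I'll take enlarged crops for the dial pointer and the plate.

```bash
cat > h.py <<'E'
import numpy as np,cv2
from workcell import get_obs,optics
def ray(c,px,z):
    d=c["R"].T@np.linalg.inv(c["K"])@np.array([px[0],px[1],1.]); o=-c["R"].T@c["t"]
    return o+d*(z-o[2])/d[2]
def pt(c,px):  # from depth
    u,v=int(round(px[0])),int(round(px[1])); return c["R"].T@(np.linalg.inv(c["K"])@np.array([px[0],px[1],1.])*c["depth"][v,u]-c["t"])
def cloud(c):
    v,u=np.mgrid[:420,:560]; d=c["depth"]; P=np.stack([u,v,np.ones_like(u)],-1)@np.linalg.inv(c["K"]).T*d[...,None]
    return (P-c["t"])@c["R"]
def tri(c1,p1,c2,p2):
    M=lambda c:c["K"]@np.c_[c["R"],c["t"]]
    X=cv2.triangulatePoints(M(c1),M(c2),np.array(p1,float),np.array(p2,float))[:,0]; return X[:3]/X[3]
E
python3 - <<'E'
from h import *
t=dict(np.load("top0.npz")); s=dict(np.load("scene0.npz"))
a=cv2.resize(t["color"][170:240,235:305],None,fx=8,fy=8,interpolation=cv2.INTER_CUBIC)
b=cv2.resize(s["color"][195:255,255:315],None,fx=9,fy=9,interpolation=cv2.INTER_CUBIC)
o=np.zeros((560,800,3),np.uint8)
o[:400,:400]=cv2.resize(a,(400,400));o[:400,400:]=cv2.resize(b,(400,400))
cv2.imwrite("pics/dial.png",o[:400,:,::-1])
for n,c in(("top",t),("scene",s)):
    P=cloud(c); h=cv2.cvtColor(c["color"],cv2.COLOR_RGB2HSV); ok=c["depth"]>0
    x,y,z=P[...,0],P[...,1],P[...,2]
    m=ok&(z>.085)&(z<.105)&(x>.4)&(x<.9)&(abs(y)<.25)&(h[...,2]<75)
    k,l,st,ce=cv2.connectedComponentsWithStats(m.astype(np.uint8)); i=1+np.argmax(st[1:,4])
    q=P[l==i]; r=cv2.minAreaRect(q[:,:2].astype(np.float32)); print(n,"plate",r,np.median(q[:,2]),len(q))
    pan=ok&(z>-.01)&(z<.03)&(h[...,2]<90)&(x>.45)&(x<.75)&(y>.15)&(y<.4)
    k,l,st,ce=cv2.connectedComponentsWithStats(pan.astype(np.uint8)); 
    for i in range(1,k):
        if st[i,4]>60:
            q=P[l==i]; print("dark",st[i],cv2.minAreaRect(q[:,:2].astype(np.float32)),np.median(q[:,2]))
    red=ok&((h[...,0]<6)|(h[...,0]>174))&(h[...,1]>180)&(h[...,2]>90)&(x>.4)&(x<.75)&(y>.1)&(y<.4)&(z<.05)
    k,l,st,ce=cv2.connectedComponentsWithStats(red.astype(np.uint8))
    for i in range(1,k):
        if st[i,4]>8: print("red",st[i],ce[i],P[l==i].mean(0))
E
```

```text
top plate ((0.602043867111206, 0.036051735281944275), (0.21995298564434052, 0.37927356362342834), 88.48628997802734) 0.09579002351217661 9067
dark [190 107  29  19 106] ((0.731157660484314, 0.236483633518219), (0.03546487167477608, 0.07795657217502594), 34.5771598815918) 0.008864037754092738
dark [143 143  21   9 114] ((0.6386947631835938, 0.37086188793182373), (0.02071615681052208, 0.057623352855443954), 11.202438354492188) 0.004734233589713206
dark [ 170  171   36   42 1144] ((0.5102466344833374, 0.2703932821750641), (0.09312252700328827, 0.11872359365224838), 86.7469253540039) 0.0025594378552894347
scene plate ((0.6056225299835205, 0.040536269545555115), (0.2246422916650772, 0.3722348213195801), 87.47321319580078) 0.09776168351564819 5733
dark [302 276  44  35 821] ((0.5209701061248779, 0.2724898159503937), (0.09137498587369919, 0.09624064713716507), 87.12854766845703) 0.0054266404044565
red [249 256  46  33 147] [273.14285714 273.03401361] [0.59547063 0.14282149 0.02574411]
red [228 291  13  10  41] [233.68292683 295.48780488] [0.72961387 0.13870023 0.02416661]
```

View pics/dial.png

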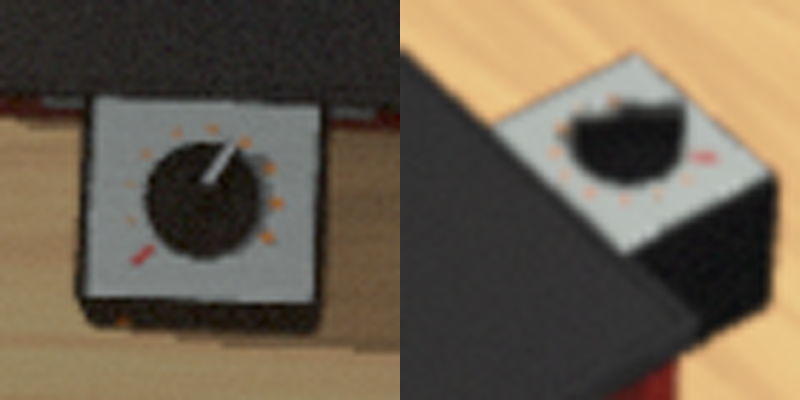

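The dial's pointer line runs up and right in the top view, about -34° world yaw. The red mark is lower-left at about 131°, so the dial sits near 2.9 rad. Now precise numbers.

Run:
```python
from h import *
t=dict(np.load("top0.npz")); s=dict(np.load("scene0.npz"))
def hsv(c): return cv2.cvtColor(c["color"],cv2.COLOR_RGB2HSV)
def big(m,n=1):
    k,l,st,ce=cv2.connectedComponentsWithStats(m.astype(np.uint8)); i=1+np.argmax(st[1:,4]); return l==i,ce[i],st[i]
# plate per view, open removes dial link
for n,c in(("top",t),("scene",s)):
    P=cloud(c); h=hsv(c); z=P[...,2]
    m=((c["depth"]>0)&(z>.088)&(z<.108)&(P[...,0]>.4)&(P[...,0]<.9)&(abs(P[...,1])<.25)&(h[...,2]<75)).astype(np.uint8)
    m=cv2.morphologyEx(m,cv2.MORPH_OPEN,np.ones((25,25) if n=="scene" else (35,35),np.uint8)); m,ce,st=big(m)
    ys,xs=np.where(m); q=np.array([ray(c,(a,b),.1)[:2] for a,b in zip(xs,ys)],np.float32)
    print(n,"plate",cv2.minAreaRect(q),np.median(z[m]))
# red tips
for n,c,(u0,u1,v0,v1) in(("top",t,(170,200,190,250)),("scene",s,(335,380,255,295))):
    h=hsv(c); m=np.zeros(h.shape[:2],bool); sub=h[v0:v1,u0:u1]
    m[v0:v1,u0:u1]=((sub[...,0]<8)|(sub[...,0]>172))&(sub[...,1]>150)&(sub[...,2]>70)
    r,ce,st=big(m); print(n,"tip",ce,st)
    (tipt:=ce) if n=="top" else (tips:=ce)
    d=np.zeros(h.shape[:2],bool); d[v0:v1,u0:u1]=(sub[...,2]<60)
    # pan square
    U=(165,212,165,245) if n=="top" else (295,375,255,312)
    d=np.zeros(h.shape[:2],bool); d[U[2]:U[3],U[0]:U[1]]=h[U[2]:U[3],U[0]:U[1],2]<85
    o=cv2.morphologyEx(d.astype(np.uint8),cv2.MORPH_OPEN,np.ones((9,9),np.uint8)); b,cb,sb=big(o)
    ys,xs=np.where(b); q=np.array([ray(c,(a,e),.010)[:2] for a,e in zip(xs,ys)],np.float32)
    print(n,"pan",cv2.minAreaRect(q),cb, "depth z",np.median(cloud(c)[...,2][b]))
    dd=d&(cv2.dilate(o,np.ones((5,5)))==0); hb,hc,hs=big(dd); print(n,"handle dark",hs,hc,ray(c,hc,.022)[:2],ray(c,ce,.022)[:2])
    if n=="top": pt_=cb;ht=hc
    else: ps_=cb;hs_=hc
print("tip3d",tri(t,tipt,s,tips),"handle3d",tri(t,ht,s,hs_),"pan3d",tri(t,pt_,s,ps_))
# dial
for n,c,U in(("top",t,(255,287,190,218)),("scene",s,(278,301,205,228))):
    h=hsv(c); g=h[U[2]:U[3],U[0]:U[1],2]; 
    m=(g<70).astype(np.uint8); m,ce,st=big(m); cn,_=cv2.findContours(m.astype(np.uint8),0,1); e=cv2.minEnclosingCircle(cn[0]); ce=ce+[U[0],U[2]]
    print(n,"dial",ce,st,e, ray(c,ce,.098),ray(c,ce,.104)); 
    if n=="top": dt=ce
    else: ds=ce
print(tri(t,dt,s,ds))
U=(240,300,175,232); h=hsv(t); sub=h[U[2]:U[3],U[0]:U[1]]
P=cloud(t)
m=((sub[...,1]<45)&(sub[...,2]>95)).astype(np.uint8); cc,_=cv2.findContours(m,0,1); cc=max(cc,key=cv2.contourArea).reshape(-1,2)+[U[0],U[2]]
q=np.array([ray(t,p,.09)[:2] for p in cc],np.float32); print("box",cv2.minAreaRect(q))
hh=sub[...,0]; m=((hh<6)|(hh>172))&(sub[...,1]>110)&(sub[...,2]>100); m[:20]=0; r,ce,st=big(m); print("mark",ce+[U[0],U[2]],st,ray(t,ce+[U[0],U[2]],.09))
print("line",ray(t,(235+208/400*70,170+183/400*70),.116),ray(t,(235+237/400*70,170+140/400*70),.116))
```

```text
Traceback (most recent call last):
ValueError: attempt to get argmax of an empty sequence
```

```bash
cat > m.py <<'E'
from h import *
t=dict(np.load("top0.npz")); s=dict(np.load("scene0.npz"))
def hsv(c): return cv2.cvtColor(c["color"],cv2.COLOR_RGB2HSV)
def big(m,n=1):
    k,l,st,ce=cv2.connectedComponentsWithStats(m.astype(np.uint8)); i=1+np.argmax(st[1:,4]); return l==i,ce[i],st[i]
E
python3 - <<'E'
from m import *
for n,c in(("top",t),("scene",s)):
    P=cloud(c); h=hsv(c); z=P[...,2]
    m=((c["depth"]>0)&(z>.08)&(z<.115)&(P[...,0]>.4)&(P[...,0]<.9)&(abs(P[...,1])<.25)&(h[...,2]<80)).astype(np.uint8)
    m=cv2.morphologyEx(m,cv2.MORPH_CLOSE,np.ones((5,5),np.uint8)); m=cv2.morphologyEx(m,cv2.MORPH_OPEN,np.ones((35,35),np.uint8))
    if not m.any(): print(n,"none"); continue
    m,ce,st=big(m); ys,xs=np.where(m); q=np.array([ray(c,(a,b),.1)[:2] for a,b in zip(xs,ys)],np.float32)
    print(n,"plate",cv2.minAreaRect(q),np.median(z[m]))
for n,c,(u0,u1,v0,v1) in(("top",t,(170,200,190,250)),("scene",s,(335,380,255,295))):
    h=hsv(c); m=np.zeros(h.shape[:2],bool); sub=h[v0:v1,u0:u1]
    m[v0:v1,u0:u1]=((sub[...,0]<8)|(sub[...,0]>172))&(sub[...,1]>150)&(sub[...,2]>70)
    r,ce,st=big(m); print(n,"tip",ce,st)
    if n=="top": tipt=ce
    else: tips=ce
    U=(165,212,165,245) if n=="top" else (295,375,255,312)
    d=np.zeros(h.shape[:2],bool); d[U[2]:U[3],U[0]:U[1]]=h[U[2]:U[3],U[0]:U[1],2]<85
    o=cv2.morphologyEx(d.astype(np.uint8),cv2.MORPH_OPEN,np.ones((11,11),np.uint8)); b,cb,sb=big(o)
    ys,xs=np.where(b); q=np.array([ray(c,(a,e),.010)[:2] for a,e in zip(xs,ys)],np.float32)
    print(n,"pan",cv2.minAreaRect(q),cb, "depth z",np.median(cloud(c)[...,2][b]))
    dd=d&(cv2.dilate(o,np.ones((5,5)))==0); hb,hc,hs=big(dd); print(n,"handle dark",hs,hc,ray(c,hc,.022)[:2],ray(c,ce,.022)[:2])
    if n=="top": pt_=cb;ht=hc
    else: ps_=cb;hs_=hc
print("tip3d",tri(t,tipt,s,tips),"handle3d",tri(t,ht,s,hs_),"pan3d",tri(t,pt_,s,ps_))
for n,c,U in(("top",t,(255,287,190,218)),("scene",s,(278,301,205,228))):
    h=hsv(c); g=h[U[2]:U[3],U[0]:U[1],2]
    m,ce,st=big(g<70); cn,_=cv2.findContours(m.astype(np.uint8),0,1); ce=ce+[U[0],U[2]]
    print(n,"dial",ce,st,cv2.minEnclosingCircle(cn[0]), ray(c,ce,.104))
    if n=="top": dt=ce
    else: ds=ce
print(tri(t,dt,s,ds))
U=(240,300,175,232); h=hsv(t); sub=h[U[2]:U[3],U[0]:U[1]]
m=((sub[...,1]<45)&(sub[...,2]>95)).astype(np.uint8); cc,_=cv2.findContours(m,0,1); cc=max(cc,key=cv2.contourArea).reshape(-1,2)+[U[0],U[2]]
q=np.array([ray(t,p,.09)[:2] for p in cc],np.float32); print("box",cv2.minAreaRect(q))
hh=sub[...,0]; m=((hh<6)|(hh>172))&(sub[...,1]>110)&(sub[...,2]>100); m[:20]=0; r,ce,st=big(m); print("mark",ce+[U[0],U[2]],st,ray(t,ce+[U[0],U[2]],.09))
print("line",ray(t,(235+208/400*70,170+183/400*70),.116),ray(t,(235+237/400*70,170+140/400*70),.116))
E
```

```text
top plate ((0.6401547789573669, 0.03498869389295578), (0.218753844499588, 0.27249062061309814), 89.64945983886719) 0.09583958669022902
scene plate ((0.654975414276123, 0.04067252576351166), (0.24420544505119324, 0.2526480257511139), 52.10037612915039) 0.09781351129882292
top tip [180.63829787 237.44680851] [177 234   8   7  47]
top pan ((0.521105945110321, 0.26789966225624084), (0.09023572504520416, 0.09087401628494263), 87.08485412597656) [187.5159176  187.59831461] depth z 0.0025157921117034162
top handle dark [178 209  11  30 217] [182.92626728 221.94009217] [0.42486866 0.27304783] [0.38358632 0.27713303]
scene tip [361.40540541 267.97297297] [358 265   8   7  37]
scene pan ((0.5230918526649475, 0.2746291756629944), (0.08826751261949539, 0.09084112197160721), 86.74813079833984) [323.03631285 293.04608939] depth z 0.005242424620409358
scene handle dark [339 268  22  15 133] [349.41353383 274.96992481] [0.42771485 0.27981633] [0.38194872 0.2821483 ]
tip3d [0.38168667 0.27981292 0.01972285] handle3d [0.42439512 0.27578309 0.01594003] pan3d [0.52065371 0.27091522 0.0037172 ]
top dial [270.29153605 204.74294671] [  5   5  21  20 319] ((15.305825233459473, 14.461165428161621), 10.320002555847168) [0.45884902 0.03967361 0.104     ]
scene dial [288.93421053 216.09210526] [  3   6  16  12 152] ((10.5, 9.5), 8.276573181152344) [0.46520618 0.05066736 0.104     ]
[0.45903064 0.04150155 0.09398882]
box ((0.4615021049976349, 0.04046104848384857), (0.09715240448713303, 0.0873105600476265), 88.31253814697266)
mark [260. 214.] [19 38  3  3  3] [0.43768391 0.06535231 0.09      ]
line [0.46348801 0.03676423 0.116     ] [0.48227661 0.02458727 0.116     ]
```

Call:
jog_arm(
  increments=[
    [0, 0, 0, 0, 0, 0.12, 1],
    [0, 0, 0, 0, 0, 0.24, 1],
    [0, 0, 0, 0, 0, 0.36, 1],
    [0, 0, 0, 0, 0, 0.48, 1],
    [0, 0, 0, 0, 0, 0.6, 1],
  ],
  grip_force=20,
)

```text
clock: 0.52
position: [0.1593, 0.6042, 0.2559]
ee_rot: [0.419, 0.908, -0.0, 0.0]
ft_force: [-0.3, 0.2, -0.0]
grip_width: 0.998
grasp_force: 0.0
```

Measured: dial axis (0.460, 0.041), pointer yaw -33°, off mark 132° (about 2.9 rad), plate centre (0.640, 0.035). The pan centre is near (0.521, 0.270) and its handle tip near (0.38, 0.28). These fit the given sizes and heights (plate 96 mm, tip 20 mm).

```bash
cat > plan.py <<'E'
import sys; from h import *
def cur():
    o=get_obs(); q=o["ee_rot"]; return o["position"],2*np.arctan2(q[1],q[0])
def plan(x,y,z,yawdeg=None,turn=None,step=.2,vert=.2):
    p,w=cur(); T=np.array([x,y,z]); 
    if turn is not None: d=np.deg2rad(turn)
    elif yawdeg is None: d=0
    else: d=(np.deg2rad(yawdeg)-w+np.pi)%(2*np.pi)-np.pi
    D=T-p; n=int(np.ceil(max(np.linalg.norm(D)/step,abs(d)/.6,1))); print("from",p.round(4),round(np.rad2deg(w),2),"j7",get_obs()["joint_pos"].round(2))
    for i in range(n):
        a=w+d*i/n; e=D/n
        print([round(v,4) for v in(e[0]*np.cos(a)+e[1]*np.sin(a), e[0]*np.sin(a)-e[1]*np.cos(a), -e[2], 0,0,-d/n)])
if __name__=="__main__": plan(*[float(v) for v in sys.argv[1:4]],**{k:float(v) for k,v in(s.split("=") for s in sys.argv[4:])})
E
python3 plan.py .460 .041 .20 turn=-163.4
python3 - <<'E'
from m import *
# plate edges: fit lines to long edges in top view (brightness mask)
P=cloud(t);h=hsv(t)
m=((h[...,2]<80)).astype(np.uint8); m[:,:225]=0;m[:,322:]=0;m[:80]=0;m[190:]=0
for nm,rows in(("left",0),("right",1)):
    e=[]
    for v in range(95,182):
        xs=np.where(m[v,225:322])[0]+225
        if v in range(110,130): continue
        e.append(ray(t,(xs.min()-.5 if rows==0 else xs.max()+.5,v),.1)[:2])
    e=np.array(e); k=np.polyfit(e[:,0],e[:,1],1)
    for _ in range(3):
        r=e[:,1]-np.polyval(k,e[:,0]); e=e[abs(r)<2*r.std()+1e-4]; k=np.polyfit(e[:,0],e[:,1],1)
    print(nm,np.rad2deg(np.arctan(k[0])),np.polyval(k,.64),e[:,0].min(),e[:,0].max())
E
```

```text
from [0.1593 0.6042 0.2559] 130.51 j7 [-1.4   0.33  0.02  1.46 -0.01  1.35 -0.68]
[np.float64(-0.1247), np.float64(-0.0274), np.float64(0.0112), 0, 0, np.float64(0.5704)]
[np.float64(-0.1198), np.float64(0.0442), np.float64(0.0112), 0, 0, np.float64(0.5704)]
[np.float64(-0.0769), np.float64(0.1019), np.float64(0.0112), 0, 0, np.float64(0.5704)]
[np.float64(-0.0097), np.float64(0.1273), np.float64(0.0112), 0, 0, np.float64(0.5704)]
[np.float64(0.0605), np.float64(0.1124), np.float64(0.0112), 0, 0, np.float64(0.5704)]
left -1.7918848794029805 0.1444446356813605 0.5188290599473349 0.7471842459922262
right -1.1573842573401243 -0.07487808711214451 0.5207293547231027 0.7490576139440095
```

Call:
jog_arm(
  increments=[
    [-0.025, -0.0055, 0.002, 0, 0, 0.114, 1],
    [-0.05, -0.011, 0.004, 0, 0, 0.228, 1],
    [-0.075, -0.0164, 0.006, 0, 0, 0.342, 1],
    [-0.1, -0.022, 0.009, 0, 0, 0.456, 1],
    [-0.125, -0.0274, 0.011, 0, 0, 0.57, 1],
  ],
)

```text
clock: 0.93
position: [0.2207, 0.4905, 0.2447]
ee_rot: [0.657, 0.754, -0.0, 0.0]
ft_force: [0.0, -0.4, 0.1]
grip_width: 1.002
grasp_force: 0.0
```

Call:
jog_arm(
  increments=[
    [-0.024, 0.009, 0.002, 0, 0, 0.114, 1],
    [-0.048, 0.018, 0.004, 0, 0, 0.228, 1],
    [-0.072, 0.027, 0.006, 0, 0, 0.342, 1],
    [-0.096, 0.035, 0.009, 0, 0, 0.456, 1],
    [-0.12, 0.044, 0.011, 0, 0, 0.57, 1],
  ],
)

```text
clock: 1.35
position: [0.2812, 0.378, 0.2338]
ee_rot: [0.842, 0.539, -0.0, 0.0]
ft_force: [0.3, -0.9, 0.5]
grip_width: 1.0
grasp_force: 0.0
```

Call:
jog_arm(
  increments=[
    [-0.015, 0.02, 0.002, 0, 0, 0.114, 1],
    [-0.031, 0.041, 0.004, 0, 0, 0.228, 1],
    [-0.046, 0.061, 0.006, 0, 0, 0.342, 1],
    [-0.062, 0.082, 0.009, 0, 0, 0.456, 1],
    [-0.077, 0.102, 0.011, 0, 0, 0.57, 1],
  ],
)

```text
clock: 1.77
position: [0.3423, 0.2656, 0.2229]
ee_rot: [0.96, 0.28, -0.0, 0.0]
ft_force: [0.6, 0.2, 1.2]
grip_width: 1.0
grasp_force: 0.0
```

Call:
jog_arm(
  increments=[
    [-0.002, 0.025, 0.002, 0, 0, 0.114, 1],
    [-0.004, 0.051, 0.004, 0, 0, 0.228, 1],
    [-0.006, 0.076, 0.006, 0, 0, 0.342, 1],
    [-0.008, 0.102, 0.009, 0, 0, 0.456, 1],
    [-0.01, 0.127, 0.011, 0, 0, 0.57, 1],
  ],
)

```text
clock: 2.18
position: [0.4028, 0.1536, 0.212]
ee_rot: [1.0, -0.001, -0.0, -0.0]
ft_force: [1.5, -0.0, -0.1]
grip_width: 1.002
grasp_force: 0.0
```

```bash
python3 plan.py .460 .041 .20 yawdeg=-33
```

```text
from [0.4028 0.1536 0.212 ] -0.11 j7 [-0.96 -0.1   0.47  2.02  0.05  1.21 -2.08]
[np.float64(0.0575), np.float64(0.1124), np.float64(0.012), 0, 0, np.float64(0.574)]
```

Call:
jog_arm(
  increments=[
    [0.012, 0.022, 0.002, 0, 0, 0.115, 1],
    [0.023, 0.045, 0.005, 0, 0, 0.23, 1],
    [0.035, 0.067, 0.007, 0, 0, 0.345, 1],
    [0.046, 0.09, 0.01, 0, 0, 0.459, 1],
    [0.0575, 0.1124, 0.012, 0, 0, 0.574, 1],
  ],
)

```text
clock: 2.6
position: [0.4605, 0.0415, 0.2]
ee_rot: [0.959, -0.284, -0.0, -0.0]
ft_force: [0.8, 0.5, -0.6]
grip_width: 0.996
grasp_force: 0.0
```

Call:
jog_arm(
  increments=[
    [0, 0, 0.02, 0, 0, 0, 0],
    [0, 0, 0.04, 0, 0, 0, 0],
  ],
)

```text
clock: 2.77
position: [0.4614, 0.0413, 0.1603]
ee_rot: [0.959, -0.283, 0.001, -0.001]
ft_force: [-0.1, -0.2, -0.6]
grip_width: 0.746
grasp_force: 0.0
```

```bash
python3 plan.py .460 .041 .127 yawdeg=-33
python3 - <<'E'
from m import *
o=[]
for n,(u0,v0) in(("top",(235,165)),("scene",(255,180))):
    c=optics.camera(n); o.append(cv2.resize(c["color"][v0:v0+70,u0:u0+70],(400,400),interpolation=cv2.INTER_CUBIC))
cv2.imwrite("pics/d2.png",np.hstack(o)[:,:,::-1])
E
```

```text
from [0.4614 0.0413 0.1603] -32.89 j7 [-0.8   0.04  0.63  2.02 -0.03  1.08 -2.3 ]
[np.float64(-0.001), np.float64(0.001), np.float64(0.0333), 0, 0, np.float64(0.0019)]
```

View pics/d2.png

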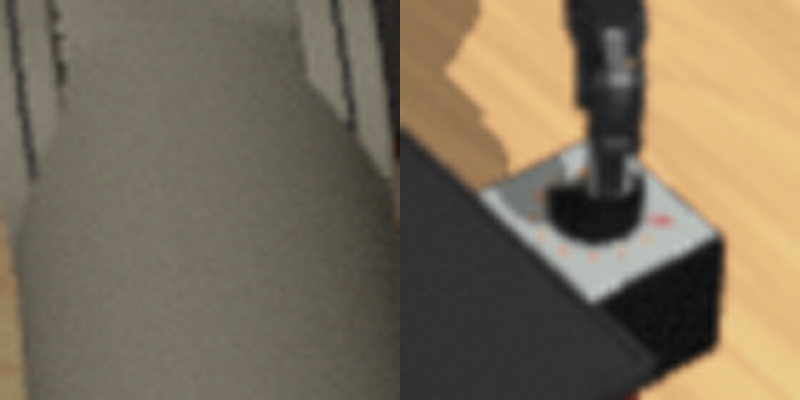

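The top view is blocked by the arm. The scene view shows the fingers straight above the dial rib, around (610,170). I'll lower and close gently.

Call:
jog_arm(
  increments=[
    [-0.0005, 0, 0.015, 0, 0, 0, 0],
    [-0.001, 0, 0.033, 0, 0, 0, -0.2],
    [-0.001, 0, 0.033, 0, 0, 0, -0.4],
  ],
  grip_force=20,
)

```text
clock: 3.12
position: [0.4582, 0.0435, 0.1258]
ee_rot: [0.96, -0.281, -0.001, 0.001]
ft_force: [-0.8, 0.0, -0.8]
grip_width: 0.301
grasp_force: 0.0
```

Call:
jog_arm(
  increments=[
    [0, 0, 0, 0, 0, 0, -0.6],
    [0, 0, 0, 0, 0, 0, -0.8],
    [0, 0, 0, 0, 0, 0, -1],
    [0, 0, 0, 0, 0, 0, -1],
    [0, 0, 0, 0, 0, 0, -1],
  ],
)

```text
clock: 3.53
position: [0.4597, 0.043, 0.1284]
ee_rot: [0.96, -0.281, -0.0, -0.0]
ft_force: [-4.7, -3.2, 6.7]
grip_width: 0.094
grasp_force: 21.4
```

Call:
jog_arm(
  increments=[
    [0, 0.001, -0.0025, 0, 0, 0, -1],
    [0, 0.001, -0.0025, 0, 0, -0.08, -1],
    [0, 0.001, -0.0025, 0, 0, -0.16, -1],
    [0, 0.001, -0.0025, 0, 0, -0.24, -1],
  ],
)

```text
clock: 3.87
position: [0.4589, 0.0425, 0.1299]
ee_rot: [0.987, -0.162, 0.0, -0.0]
ft_force: [0.5, -1.4, -7.5]
grip_width: 0.096
grasp_force: 21.2
```

```bash
python3 -c "
from workcell import get_obs
o=get_obs();print(o['ft_force'],o['torque'],o['position'],o['joint_pos'])"
```

```text
[ 0.45663085 -1.37784303 -7.53405405] [-0.29050822 -0.19267267 -0.06690356] [0.4589337  0.04254343 0.12990149] [-0.77731349  0.08458208  0.61618487  2.05772289 -0.05749493  1.01542656
 -2.0293887 ]
```

Call:
jog_arm(
  increments=[
    [0, 0, 0.001, 0, 0, -0.09, -1],
    [0, 0, 0.001, 0, 0, -0.18, -1],
    [0, 0, 0.001, 0, 0, -0.27, -1],
    [0, 0, 0.001, 0, 0, -0.36, -1],
    [0, 0, 0.001, 0, 0, -0.45, -1],
  ],
)

```text
clock: 4.28
position: [0.4589, 0.0414, 0.1298]
ee_rot: [0.998, 0.062, -0.0, 0.0]
ft_force: [-5.3, -6.5, 8.1]
grip_width: 0.097
grasp_force: 23.2
```

Call:
jog_arm(
  increments=[
    [0, 0, 0, 0, 0, -0.09, -1],
    [0, 0, 0, 0, 0, -0.18, -1],
    [0, 0, 0, 0, 0, -0.27, -1],
    [0, 0, 0, 0, 0, -0.36, -1],
    [0, 0, 0, 0, 0, -0.45, -1],
  ],
)

```text
clock: 4.7
position: [0.4593, 0.0404, 0.1298]
ee_rot: [0.959, 0.282, -0.0, 0.001]
ft_force: [-2.0, -11.2, 5.8]
grip_width: 0.095
grasp_force: 22.9
```

Call:
jog_arm(
  increments=[
    [0, 0, 0, 0, 0, -0.09, -1],
    [0, 0, 0, 0, 0, -0.18, -1],
    [0, 0, 0, 0, 0, -0.27, -1],
    [0, 0, 0, 0, 0, -0.36, -1],
    [0, 0, 0, 0, 0, -0.45, -1],
  ],
)

```text
clock: 5.12
position: [0.4601, 0.0395, 0.1298]
ee_rot: [0.872, 0.489, 0.0, 0.002]
ft_force: [1.7, -14.4, 1.3]
grip_width: 0.099
grasp_force: 22.3
```

```bash
python3 -c "
from workcell import get_obs
o=get_obs();print(o['ft_force'],o['torque'],o['position'],o['joint_pos'])"
```

```text
[  1.74598952 -14.42233994   1.26798848] [-3.06064695 -0.46767452 -0.0762529 ] [0.46006909 0.03952119 0.1298322 ] [-0.70209887  0.08435772  0.54139302  2.05419898 -0.04745462  1.01393062
 -0.68638913]
```

Call:
jog_arm(
  increments=[
    [-0.0015, 0.001, 0, 0, 0, 0, -1],
    [-0.0026, 0.0016, 0, 0, 0, -0.08, -1],
    [-0.0026, 0.0016, 0, 0, 0, -0.16, -1],
    [-0.0026, 0.0016, 0, 0, 0, -0.24, -1],
    [-0.0026, 0.0016, 0, 0, 0, -0.32, -1],
  ],
)

```text
clock: 5.53
position: [0.4608, 0.0389, 0.1299]
ee_rot: [0.783, 0.622, 0.002, 0.001]
ft_force: [7.9, -3.6, -6.3]
grip_width: 0.099
grasp_force: 21.4
```

```bash
python3 -c "
from workcell import get_obs
o=get_obs();print(o['ft_force'],o['torque'],o['position'],o['joint_pos'])"
```

```text
[ 7.87444362 -3.60538195 -6.25141248] [-0.80629616 -1.63070855 -0.02105893] [0.46078564 0.03894339 0.1298831 ] [-0.68292844  0.08387241  0.52425053  2.05368578 -0.04850911  1.01158391
 -0.36243788]
```

Call:
jog_arm(
  increments=[
    [0, 0.0016, 0, 0, 0, -0.08, -1],
    [0, 0.0016, 0, 0, 0, -0.16, -1],
    [0, 0.0016, 0, 0, 0, -0.24, -1],
    [0, 0.0016, 0, 0, 0, -0.32, -1],
    [0, 0.0016, 0, 0, 0, -0.4, -1],
  ],
)

```text
clock: 5.95
position: [0.4619, 0.0388, 0.1298]
ee_rot: [0.644, 0.765, 0.001, 0.001]
ft_force: [5.1, -1.2, -4.5]
grip_width: 0.095
grasp_force: 21.7
```

```bash
python3 -c "
from workcell import get_obs
o=get_obs();print(o['ft_force'],o['torque'],o['position'],o['joint_pos'])"
```

```text
[ 5.10448243 -1.22942324 -4.46004193] [-0.51703698 -1.13253625 -0.14048473] [0.46193323 0.03882589 0.1298465 ] [-0.66043491  0.0873913   0.50239891  2.04946704 -0.04923404  1.01275152
  0.0384079 ]
```

Call:
jog_arm(
  increments=[
    [0, 0.001, 0, 0, 0, -0.08, -1],
    [0, 0.001, 0, 0, 0, -0.16, -1],
    [0, 0.001, 0, 0, 0, -0.24, -1],
    [0, 0.001, 0, 0, 0, -0.32, -1],
    [0, 0.001, 0, 0, 0, -0.4, -1],
  ],
)

```text
clock: 6.37
position: [0.463, 0.0393, 0.1299]
ee_rot: [0.479, 0.878, 0.001, 0.001]
ft_force: [5.6, -1.0, -5.1]
grip_width: 0.096
grasp_force: 21.6
```

```bash
python3 -c "
from workcell import get_obs
o=get_obs();print(o['ft_force'],o['torque'],o['position'],o['joint_pos'])"
```

```text
[ 5.63154862 -0.98167655 -5.11044571] [-0.11981205 -1.20295504  0.01717244] [0.46300938 0.03931742 0.12988415] [-0.63880011  0.08968885  0.47945431  2.04611573 -0.04861612  1.01277133
  0.43739194]
```

Call:
jog_arm(
  increments=[
    [0, 0.001, 0, 0, 0, -0.06, -1],
    [0, 0.001, 0, 0, 0, -0.12, -1],
    [0, 0.001, 0, 0, 0, -0.16, -1],
  ],
)

```text
clock: 6.62
position: [0.4635, 0.0396, 0.1299]
ee_rot: [0.407, 0.913, 0.001, 0.001]
ft_force: [2.1, -2.4, -1.7]
grip_width: 0.095
grasp_force: 22.1
```

```bash
python3 -c "
from workcell import get_obs
o=get_obs();print(o['ft_force'],o['torque'],o['position'],o['joint_pos'])"
```

```text
[ 2.05721534 -2.43646066 -1.70382773] [-0.52238706 -0.48432466 -0.0246502 ] [0.46346463 0.0396039  0.12985087] [-0.63023227  0.09172131  0.47027422  2.04382012 -0.04864712  1.01399558
  0.595785  ]
```

The wrist yaw has reached 132°, the red mark, with the click felt. I'll let go and rise.

Call:
jog_arm(
  increments=[
    [0, 0, 0, 0, 0, -0.03, -1],
    [0, 0, 0, 0, 0, -0.03, -0.5],
    [0, 0, 0, 0, 0, 0, -0.3],
    [0, 0, 0, 0, 0, 0, -0.3],
    [0, 0, -0.02, 0, 0, 0, -0.3],
  ],
)

```text
clock: 7.03
position: [0.4608, 0.0398, 0.1468]
ee_rot: [0.409, 0.913, -0.001, -0.002]
ft_force: [-0.1, 0.0, 0.1]
grip_width: 0.353
grasp_force: 0.0
```

Call:
jog_arm(
  increments=[
    [0, 0, -0.03, 0, 0, 0, 0],
    [0, 0, -0.06, 0, 0, 0, 0],
  ],
)

```text
clock: 7.2
position: [0.4619, 0.0397, 0.2098]
ee_rot: [0.409, 0.913, -0.0, -0.0]
ft_force: [0.9, 0.9, -0.2]
grip_width: 0.503
grasp_force: 0.0
```

```bash
python3 plan.py .416 .277 .15 yawdeg=176.5
```

```text
from [0.4619 0.0397 0.2098] 131.76 j7 [-0.65 -0.01  0.46  1.95  0.01  1.2   0.54]
[np.float64(0.1038), np.float64(0.0619), np.float64(0.0299), 0, 0, np.float64(-0.3904)]
[np.float64(0.0724), np.float64(0.0967), np.float64(0.0299), 0, 0, np.float64(-0.3904)]
```

Call:
jog_arm(
  increments=[
    [0.021, 0.012, 0.006, 0, 0, -0.078, 0],
    [0.042, 0.025, 0.012, 0, 0, -0.156, 0],
    [0.062, 0.037, 0.018, 0, 0, -0.234, 0.2],
    [0.083, 0.05, 0.024, 0, 0, -0.312, 0.2],
    [0.104, 0.062, 0.03, 0, 0, -0.39, 0.2],
  ],
)

```text
clock: 7.62
position: [0.4392, 0.1601, 0.1791]
ee_rot: [0.222, 0.975, 0.001, 0.0]
ft_force: [0.4, -0.2, 0.1]
grip_width: 0.597
grasp_force: 0.0
```

Call:
jog_arm(
  increments=[
    [0.015, 0.019, 0.006, 0, 0, -0.078, 0.2],
    [0.029, 0.039, 0.012, 0, 0, -0.156, 0.2],
    [0.043, 0.058, 0.018, 0, 0, -0.234, 0.2],
    [0.058, 0.077, 0.024, 0, 0, -0.312, 0.2],
    [0.0724, 0.0967, 0.03, 0, 0, -0.39, 0.2],
  ],
)

```text
clock: 8.03
position: [0.4161, 0.2787, 0.149]
ee_rot: [0.029, 1.0, 0.0, 0.0]
ft_force: [1.1, 0.3, 0.5]
grip_width: 0.599
grasp_force: 0.0
```

```bash
python3 plan.py .416 .277 .030 yawdeg=176.5
python3 - <<'E'
from m import *
o=[]
for n,(u0,v0) in(("top",(235,165)),("scene",(255,180))):
    c=optics.camera(n); np.savez(n+"1.npz",**c); o.append(cv2.resize(c["color"][v0:v0+70,u0:u0+70],(400,400),interpolation=cv2.INTER_CUBIC))
cv2.imwrite("pics/d3.png",np.hstack(o)[:,:,::-1])
E
```

```text
from [0.4161 0.2787 0.149 ] 176.68 j7 [-0.89  0.15  0.22  1.93 -0.04  1.07  0.86]
[np.float64(0.0), np.float64(-0.0017), np.float64(0.119), 0, 0, np.float64(0.0032)]
```

View pics/d3.png

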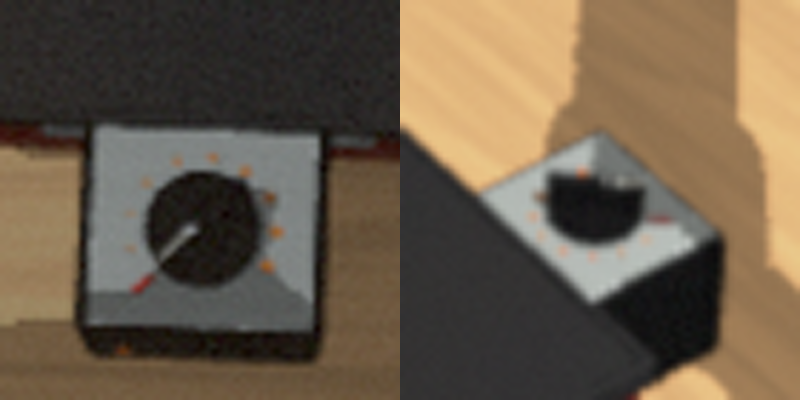

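The white line now meets the red mark (140,285), so the dial is off. Next I grasp the handle.

Call:
jog_arm(
  increments=[
    [0, -0.0017, 0.03, 0, 0, 0, 0.2],
    [0, -0.0017, 0.06, 0, 0, 0, 0.2],
    [0, -0.0017, 0.09, 0, 0, 0, 0.2],
    [0, -0.0017, 0.118, 0, 0, 0, 0],
    [0, -0.0017, 0.118, 0, 0, 0, -0.2],
  ],
  grip_force=60,
)

```text
clock: 8.55
position: [0.414, 0.2733, 0.0267]
ee_rot: [0.031, 1.0, -0.003, -0.003]
ft_force: [-1.6, -1.0, -0.3]
grip_width: 0.405
grasp_force: 0.0
```

Call:
jog_arm(
  increments=[
    [0, 0, 0, 0, 0, 0, -0.4],
    [0, 0, 0, 0, 0, 0, -0.6],
    [0, 0, 0, 0, 0, 0, -1],
    [0, 0, 0, 0, 0, 0, -1],
    [0, 0, 0, 0, 0, 0, -1],
  ],
)

```text
clock: 8.97
position: [0.417, 0.2761, 0.0321]
ee_rot: [0.031, 1.0, 0.001, 0.001]
ft_force: [0.1, 0.5, 1.2]
grip_width: 0.215
grasp_force: 59.1
```

```bash
python3 -c "
from workcell import get_obs
o=get_obs();print(o['ft_force'],o['torque'],o['position'],o['joint_pos'])"
```

```text
[0.12178352 0.49727684 1.24646585] [ 0.04062586 -0.06758995 -0.00640434] [0.41704631 0.2761321  0.03209639] [-0.86251091  0.31757141  0.20943821  2.01636556 -0.0898599   0.81386207
  0.90735423]
```

Call:
jog_arm(
  increments=[
    [0, 0, -0.02, 0, 0, 0, -1],
    [0, 0, -0.04, 0, 0, 0, -1],
    [0, 0, -0.068, 0, 0, 0, -1],
  ],
)

```text
clock: 9.22
position: [0.4156, 0.2749, 0.0989]
ee_rot: [0.031, 1.0, -0.001, -0.001]
ft_force: [0.2, 0.5, -1.7]
grip_width: 0.215
grasp_force: 59.0
```

```bash
python3 plan.py .588 .36 .085 turn=-88
python3 - <<'E'
from m import *
t1=dict(np.load("top1.npz")); print("cup/ scraper", ray(t1,(182,103),.088), ray(t1,(190,122),.05), ray(t1,(163,146),0), ray(t1,(117,153),0))
print(get_obs()["ft_force"],get_obs()["torque"])
E
```

```text
from [0.4156 0.2749 0.0989] 176.45 j7 [-0.88  0.21  0.22  1.98 -0.06  0.96  0.88]
[np.float64(-0.0556), np.float64(0.0319), np.float64(0.0046), 0, 0, np.float64(0.512)]
[np.float64(-0.0329), np.float64(0.055), np.float64(0.0046), 0, 0, np.float64(0.512)]
[np.float64(-0.0017), np.float64(0.0641), np.float64(0.0046), 0, 0, np.float64(0.512)]
cup/ scraper [0.72951663 0.27405035 0.088     ] [0.69261188 0.25994611 0.05      ] [0.64126873 0.3443245  0.        ] [0.6198657  0.47148874 0.        ]
[ 0.24702358  0.47843394 -1.74127562] [ 0.01594005  0.11432718 -0.01899504]
```

Call:
jog_arm(
  increments=[
    [-0.011, 0.006, 0.001, 0, 0, 0.1, -1],
    [-0.022, 0.013, 0.002, 0, 0, 0.2, -1],
    [-0.033, 0.019, 0.003, 0, 0, 0.31, -1],
    [-0.044, 0.026, 0.004, 0, 0, 0.41, -1],
    [-0.0556, 0.032, 0.0046, 0, 0, 0.512, -1],
  ],
)

```text
clock: 9.63
position: [0.4743, 0.3047, 0.0947]
ee_rot: [0.285, 0.958, 0.0, 0.0]
ft_force: [-0.2, -0.9, -1.6]
grip_width: 0.213
grasp_force: 59.1
```

Call:
jog_arm(
  increments=[
    [-0.007, 0.011, 0.001, 0, 0, 0.1, -1],
    [-0.013, 0.022, 0.002, 0, 0, 0.2, -1],
    [-0.02, 0.033, 0.003, 0, 0, 0.31, -1],
    [-0.026, 0.044, 0.004, 0, 0, 0.41, -1],
    [-0.033, 0.055, 0.0046, 0, 0, 0.512, -1],
  ],
)

```text
clock: 10.05
position: [0.5318, 0.333, 0.09]
ee_rot: [0.519, 0.855, 0.0, -0.0]
ft_force: [0.7, 0.4, -0.9]
grip_width: 0.221
grasp_force: 59.1
```

Call:
jog_arm(
  increments=[
    [0, 0.013, 0.001, 0, 0, 0.1, -1],
    [-0.001, 0.026, 0.002, 0, 0, 0.2, -1],
    [-0.001, 0.038, 0.003, 0, 0, 0.31, -1],
    [-0.002, 0.051, 0.004, 0, 0, 0.41, -1],
    [-0.002, 0.064, 0.0046, 0, 0, 0.512, -1],
  ],
)

```text
clock: 10.47
position: [0.5895, 0.3608, 0.0854]
ee_rot: [0.718, 0.696, 0.0, -0.0]
ft_force: [0.1, -0.2, -1.4]
grip_width: 0.222
grasp_force: 59.1
```

```bash
python3 plan.py .588 .36 .069 yawdeg=88.5
python3 - <<'E'
from m import *
o=[]
for n,(u0,v0,w) in(("top",(120,90,160)),("scene",(200,190,160))):
    c=optics.camera(n); np.savez(n+"2.npz",**c); o.append(cv2.resize(c["color"][v0:v0+w,u0:u0+w],(400,400),interpolation=cv2.INTER_CUBIC))
cv2.imwrite("pics/p1.png",np.hstack(o)[:,:,::-1])
E
```

```text
from [0.5895 0.3608 0.0854] 88.18 j7 [-0.95  0.65  0.48  1.47 -0.32  1.11 -0.44]
[np.float64(-0.0009), np.float64(-0.0014), np.float64(0.0164), 0, 0, np.float64(-0.0056)]
```

View pics/p1.png

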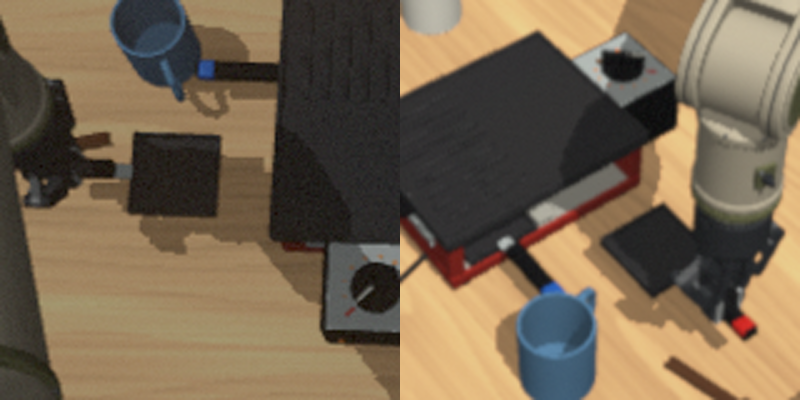

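The pan hangs level in hand, in the left crop at (130–220, 133–215), facing the front-left bay. The dial still points at its mark. Next I measure the pan's line and tilt.

Run:
```python
from m import *
for n,U in(("top",(168,212,138,182)),("scene",(275,318,265,312))):
    c=dict(np.load(n+"2.npz")); h=hsv(c); P=cloud(c)
    d=np.zeros(h.shape[:2],np.uint8); d[U[2]:U[3],U[0]:U[1]]=(h[U[2]:U[3],U[0]:U[1],2]<70)&(P[U[2]:U[3],U[0]:U[1],2]>.035)
    d=cv2.morphologyEx(cv2.morphologyEx(d,cv2.MORPH_CLOSE,np.ones((3,3))),cv2.MORPH_OPEN,np.ones((9,9))); b,ce,st=big(d); q=P[b]; q=q[(q[:,2]>.03)&(q[:,2]<.09)]
    A=np.c_[q[:,:2]-q[:,:2].mean(0),np.ones(len(q))]; k=np.linalg.lstsq(A,q[:,2],rcond=None)[0]
    ys,xs=np.where(b); zz=k[2]+.004; r=np.array([ray(c,(u,v),zz)[:2] for u,v in zip(xs,ys)],np.float32)
    print(n,st,ce,"plane dz/dx dz/dy z",k,"rect",cv2.minAreaRect(r), "mean",q.mean(0))
    globals()[n+"p"]=(c,ce)
print(tri(*topp,*scenep))
```

```text
top [ 172  144   36   33 1142] [189.73730298 159.82661996] plane dz/dx dz/dy z [-0.01213005  0.00038789  0.05588145] rect ((0.5842370390892029, 0.25401484966278076), (0.0868438258767128, 0.09205444902181625), 0.494550883769989) mean [0.58568651 0.25457079 0.05588145]
scene [284 275  34  31 780] [301.23974359 289.33846154] plane dz/dx dz/dy z [0.0255623  0.02416855 0.05757009] rect ((0.5867106914520264, 0.2606218755245209), (0.09480378031730652, 0.09116519242525101), 87.44320678710938) mean [0.58929078 0.25445723 0.05757009]
[0.5867951  0.25439168 0.05400441]
```

```bash
python3 plan.py .587 .36 .068 yawdeg=88.5; echo
python3 - <<'E'
from h import *
a=np.deg2rad(88.5); D=np.array([.5834-.587,.22-.36])
print(D[0]*np.cos(a)+D[1]*np.sin(a), D[0]*np.sin(a)-D[1]*np.cos(a))
E
```

```text
from [0.5898 0.3612 0.0851] 88.35 j7 [-0.95  0.65  0.48  1.47 -0.32  1.11 -0.44]
[np.float64(-0.0013), np.float64(-0.0028), np.float64(0.0171), 0, 0, np.float64(-0.0027)]

-0.14004626251048635 6.600639319029626e-05
```

Call:
jog_arm(
  increments=[
    [-0.001, -0.0028, 0.009, 0, 0, -0.003, -1],
    [-0.001, -0.0028, 0.017, 0, 0, -0.003, -1],
  ],
)

```text
clock: 10.73
position: [0.5853, 0.3593, 0.0676]
ee_rot: [0.714, 0.7, 0.0, -0.0]
ft_force: [0.5, -0.6, -1.9]
grip_width: 0.215
grasp_force: 59.0
```

Call:
jog_arm(
  increments=[
    [-0.02, 0, 0, 0, 0, 0, -1],
    [-0.04, 0, 0, 0, 0, 0, -1],
    [-0.06, 0, 0, 0, 0, 0, -1],
    [-0.08, 0, 0, 0, 0, 0, -1],
    [-0.09, 0, 0, 0, 0, 0, -1],
  ],
)

```text
clock: 11.15
position: [0.5832, 0.2661, 0.0674]
ee_rot: [0.716, 0.698, -0.001, 0.0]
ft_force: [-0.7, -1.1, -2.3]
grip_width: 0.221
grasp_force: 59.0
```

```bash
python3 plan.py .5834 .22 .067 yawdeg=88.5
python3 - <<'E'
from m import *
print(get_obs()["ft_force"],get_obs()["torque"])
o=[]
for n,(u0,v0,w) in(("top",(150,90,140)),("scene",(200,190,140))):
    c=optics.camera(n); np.savez(n+"3.npz",**c); o.append(cv2.resize(c["color"][v0:v0+w,u0:u0+w],(400,400),interpolation=cv2.INTER_CUBIC))
cv2.imwrite("pics/p2.png",np.hstack(o)[:,:,::-1])
E
```

```text
from [0.5832 0.2661 0.0674] 88.6 j7 [-0.87  0.57  0.5   1.63 -0.31  1.02 -0.31]
[np.float64(-0.0461), np.float64(0.0013), np.float64(0.0004), 0, 0, np.float64(0.0017)]
[-0.68361463 -1.05373698 -2.30327026] [ 0.06429087 -0.04432922  0.03248685]
```

View pics/p2.png

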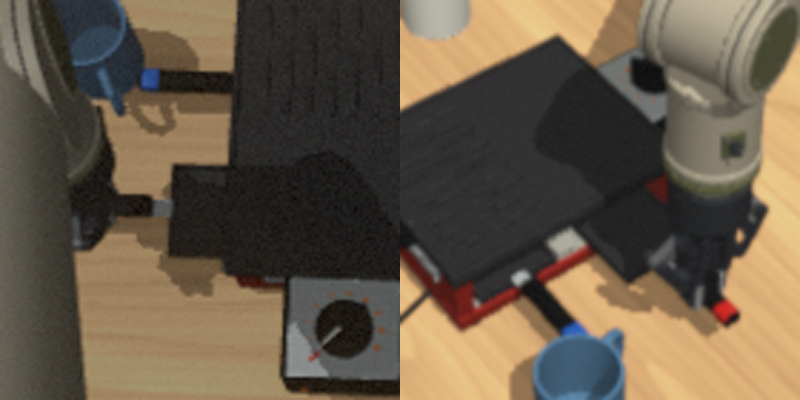

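Run:
```python
from m import *
c=dict(np.load("top3.npz"));h=hsv(c)
def hand(u0,u1,v0,v1,z):
    e=[]
    for u in range(u0,u1):
        v=np.where(h[v0:v1,u,2]<55)[0]+v0
        if len(v): e.append([u,(v.min()+v.max())/2,len(v)])
    e=np.array(e); r=np.array([ray(c,(a,b),z)[:2] for a,b,_ in e]); k=np.polyfit(r[:,1],r[:,0],1); print(len(e),np.median(e[:,2]),"x at y=.2",np.polyval(k,.2),"mean",r.mean(0),"slope deg",np.rad2deg(np.arctan(k[0])),z)
hand(209,229,108,128,.054); hand(192,203,153,172,.059)
c=dict(np.load("top0.npz"));h=hsv(c)
hand(206,230,108,130,.054); hand(320,342,113,134,.054)
```

```text
20 7.0 x at y=.2 0.7029571671518726 mean [0.70254992 0.1829088 ] slope deg 1.364967720353177 0.054
11 8.0 x at y=.2 0.5782087784819088 mean [0.58018081 0.23456215] slope deg 3.2656085830383574 0.059
24 8.0 x at y=.2 0.7026574198544298 mean [0.7021853  0.18558473] slope deg 1.8758605494827727 0.054
22 7.5 x at y=.2 0.7051765684347393 mean [ 0.69254782 -0.11779941] slope deg 2.2756294517376263 0.054
```

Call:
jog_arm(
  increments=[
    [-0.015, 0.0005, 0, 0, 0, 0, -1],
    [-0.03, 0.001, 0, 0, 0, 0, -1],
    [-0.045, 0.001, 0, 0, 0, 0, -1],
    [-0.045, 0.001, 0, 0, 0, 0, -1],
  ],
)

```text
clock: 11.58
position: [0.5843, 0.2199, 0.068]
ee_rot: [0.717, 0.697, -0.001, 0.001]
ft_force: [0.5, -0.9, -1.2]
grip_width: 0.215
grasp_force: 59.0
```

Call:
jog_arm(
  increments=[
    [0, 0, 0.002, 0, 0, 0, -1],
    [0, 0, 0.004, 0, 0, 0, -1],
    [0, 0, 0.0055, 0, 0, 0, -1],
    [0, 0, 0.0055, 0, 0, 0, -1],
  ],
)

```text
clock: 11.92
position: [0.5837, 0.2253, 0.0622]
ee_rot: [0.715, 0.699, -0.0, -0.0]
ft_force: [0.8, 0.3, 0.9]
grip_width: 0.216
grasp_force: 59.3
```

```bash
python3 plan.py .5827 .1945 .0615 yawdeg=88.5; python3 -c "
from workcell import get_obs
o=get_obs();print(o['ft_force'],o['torque'])"
```

```text
from [0.5837 0.2253 0.0622] 88.69 j7 [-0.83  0.55  0.51  1.68 -0.31  1.   -0.24]
[np.float64(-0.0308), np.float64(-0.0003), np.float64(0.0007), 0, 0, np.float64(0.0033)]
[0.76303523 0.32786747 0.94402137] [ 0.03648059  0.06873612 -0.04835736]
```

Call:
jog_arm(
  increments=[
    [-0.006, 0, 0, 0, 0, 0, -1],
    [-0.012, 0, 0, 0, 0, 0, -1],
    [-0.018, 0, 0, 0, 0, 0, -1],
    [-0.024, 0, 0, 0, 0, 0, -1],
  ],
)

```text
clock: 12.25
position: [0.5834, 0.1995, 0.0625]
ee_rot: [0.716, 0.698, -0.0, 0.0]
ft_force: [0.7, 0.5, 0.1]
grip_width: 0.212
grasp_force: 59.1
```

Call:
jog_arm(
  increments=[
    [-0.003, 0, 0, 0, 0, 0, -1],
    [-0.006, 0, 0, 0, 0, 0, -1],
  ],
)

```text
clock: 12.42
position: [0.5836, 0.1953, 0.0629]
ee_rot: [0.716, 0.698, 0.001, -0.0]
ft_force: [1.3, 11.2, -0.2]
grip_width: 0.214
grasp_force: 59.2
```

Call:
jog_arm(
  increments=[
    [-0.0015, 0, 0, 0, 0, 0, -1],
    [-0.002, 0, 0, 0, 0, 0, -1],
    [-0.002, 0, 0, 0, 0, 0, -1],
  ],
)

```text
clock: 12.67
position: [0.5835, 0.1954, 0.0632]
ee_rot: [0.715, 0.699, 0.002, -0.001]
ft_force: [1.0, 8.2, 0.4]
grip_width: 0.219
grasp_force: 59.2
```

```bash
python3 -c "
from workcell import get_obs
o=get_obs();print(o['ft_force'],o['torque'],o['position'])"
```

```text
[1.0330283  8.19962714 0.35943597] [ 1.81618543 -0.21473034 -0.2110836 ] [0.58346876 0.19538358 0.06317918]
```

Call:
jog_arm(
  increments=[
    [0.001, 0, 0.001, 0, 0, 0, -1],
    [0.0015, 0, 0.001, 0, 0, 0, -0.5],
    [0.0015, 0, 0.001, 0, 0, 0, -0.2],
    [0.0015, 0, 0.001, 0, 0, 0, -0.2],
    [0.0015, 0, 0.001, 0, 0, 0, -0.2],
  ],
)

```text
clock: 13.08
position: [0.5833, 0.1935, 0.0615]
ee_rot: [0.716, 0.698, -0.0, 0.0]
ft_force: [0.4, 0.5, 0.5]
grip_width: 0.398
grasp_force: 0.0
```

Call:
jog_arm(
  increments=[
    [0, 0, -0.03, 0, 0, 0, -0.2],
    [0, 0, -0.06, 0, 0, 0, -0.2],
    [0.03, 0, -0.1, 0, 0, 0, 0],
    [0.07, 0, -0.12, 0, 0, 0, 0],
    [0.11, 0, -0.15, 0, 0, 0, 0],
  ],
)

```text
clock: 13.5
position: [0.5857, 0.2888, 0.2023]
ee_rot: [0.716, 0.698, 0.001, 0.0]
ft_force: [0.8, -0.0, -0.7]
grip_width: 0.498
grasp_force: 0.0
```

Call:
jog_arm(
  increments=[
    [0.04, 0, 0, 0, 0, 0, 0],
    [0.08, 0, 0, 0, 0, 0, 0],
    [0.12, 0, 0, 0, 0, 0, 0],
    [0.15, 0, 0, 0, 0, 0, 0],
  ],
)

```text
clock: 13.83
position: [0.5879, 0.4423, 0.2002]
ee_rot: [0.715, 0.699, 0.0, -0.001]
ft_force: [-0.7, -0.4, -0.2]
grip_width: 0.501
grasp_force: 0.0
```

Run:
```python
from m import *
o=[]
for n,(u0,v0,w) in(("top",(150,90,150)),("scene",(205,195,125))):
    c=optics.camera(n); np.savez(n+"4.npz",**c); o.append(cv2.resize(c["color"][v0:v0+w,u0:u0+w],(400,400),interpolation=cv2.INTER_CUBIC))
cv2.imwrite("pics/p3.png",np.hstack(o)[:,:,::-1])
# red tip & blue tip, two views
def tip(c,U,lo,hi):
    h=hsv(c); u0,u1,v0,v1=U; s=h[v0:v1,u0:u1]; H=s[...,0]
    m=(((H<8)|(H>172)) if lo is None else ((H>lo)&(H<hi)))&(s[...,1]>140)&(s[...,2]>70); b,ce,st=big(m); print(st); return ce+[u0,v0]
T=dict(np.load("top4.npz"));S=dict(np.load("scene4.npz"))
try: print("red",tri(T,tip(T,(185,215,150,180),None,0),S,tip(S,(280,330,280,310),None,0)))
except Exception as e: print(e)
```

```text
[12  8  7  8 45]
[12  0 10  8 42]
red [0.58273666 0.2279342  0.04977173]
```

View pics/p3.png

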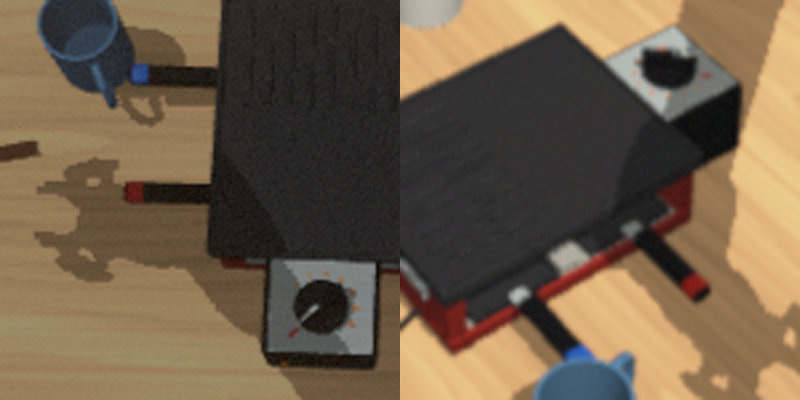

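Run:
```python
from m import *
def tip(c,U,blue):
    h=hsv(c); u0,u1,v0,v1=U; s=h[v0:v1,u0:u1]; H=s[...,0]
    m=((H>100)&(H<130) if blue else (H<8)|(H>172))&(s[...,1]>140)&(s[...,2]>70); b,ce,st=big(m); return ce+[u0,v0],st
T=dict(np.load("top4.npz"));S=dict(np.load("scene4.npz"))
for nm,U,b in(("red",(185,215,150,180),0),("blue",(197,212,110,127),1)):
    p,st=tip(T,U,b); print(nm,p,st,ray(T,p,.05))
# pan depth visible in scene: handle/rear of pan heights
P=cloud(S); print([P[v,u].round(3) for u,v in((288,270),(282,262),(300,283),(262,261))])
```

```text
red [200.31111111 161.55555556] [12  8  7  8 45] [0.58282095 0.22774289 0.05      ]
blue [201.77142857 117.4       ] [ 2  4  7  7 35] [0.70591974 0.22876807 0.05      ]
[array([0.542, 0.144, 0.002]), array([0.559, 0.137, 0.041]), array([0.576, 0.236, 0.055]), array([0.633, 0.141, 0.1  ])]
```

The red tip sits at y = 0.228 m, about 4 mm deeper than the blue parked one once the grill's slight yaw is allowed for. Its handle top is at the on-deck height and the dial line is on the red mark.

```bash
python3 -c "
from workcell import workorder
print(workorder.hand_in())"
```

```text
the job is handed in; nothing more can be done
None
```

The job is handed in. The dial is at its off stop, and the red-tipped pan is in the front-left bay: flat, against the rib, handle out. It took about 14 s of robot time, and the hand-in returned no verdict.

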